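Spring an R-clip onto the pivot pin of a swivel board holder

TASK

The pivot pin of the blue board holder has lost its retainer. Push the big R-clip's straight leg through the cross hole in the pin until the clip's bow springs over the pin and it sits fully home, lying flat on the deck; the pin can turn, so look or feel for which way its hole points and do not ram the clip against it. Leave the wire spool and the tape roll on the deck where they are, and let go.

Things in the scene. Friction and masses are not known exactly. Their poses are not given: they have to be found in the camera images.
- stand: Board holder, fixed. Its flat blue deck, 200 mm wide (y), is 44 mm above the bench, from 215 mm before the pin to 50 mm behind it. Origin on the bench under the pin; x points from the deck's front edge over the pin to the circuit board held behind (up to 65 mm above the bench, from 67 mm behind the pin).
- pin_hole (a point): The pin's axis at deck height; axes as the stand's (it does not turn with the pin). Upright steel pin, 28 mm in diameter, 24 mm high above the deck. The level cross hole runs right through the pin's axis: 10 mm wide and high, its floor flush with the deck, mouth edges broken by 2 mm, so a clip lying flat slides in.
- pin_top (a point): Centre of the pin's top, axes as the stand's. The pin turns stiffly (0.12 N m) about its axis; its turn is not measured. The hole points anywhere within 0.65 rad either side of the stand's x axis; the red line on the pin's top runs parallel to it. A leg up to about 0.15 rad askew turns the pin to suit; more askew it jams part-way or stops outside.
- clip: R-clip of 7 mm steel wire lying flat, 146 mm long, 110 to 200 g. Origin under the straight leg (3.5 mm below the wire's centre), at the point that lies on the pin's axis when home. x runs along the leg to its tip, z up. The leg's end touches the pin's outside when the origin is about 72 mm from the pin's axis.
- clip_eye (a point): Centre of the closed eye at the clip's rear, 63 mm behind the clip's origin, 3.5 mm above its underside: 37 mm wide outside (y), with straight sides 12 mm long parallel to x, good to grip from above. On its rear end sits a red plastic thumb pad, 18 mm high from the clip's underside, 26 mm wide, its flat rear face 23 mm behind this point, good to push on.
- clip_tip (a point): Rounded end of the straight leg, 59.5 mm ahead of the clip's origin.
- clip_throat (a point): Narrowest point of the bow, the springy leg on the clip's +y side (x = +19 mm; its flared end at x = +38, y = +20 mm). The leg is through the pin before the flare meets it, origin about 33 mm from the axis. From there a level push of about 7 to 20 N along x spreads the bow (more if pressed down); then it springs over and home. A stop welded to the leg's -y side meets the pin 2 mm beyond home.
- clip_bow (a joint): How far the bow is sprung open about its root by the eye, rad: 0 relaxed, about 0.12 as its throat passes the pin, back near 0 when home.
- wire_spool: Grey solder spool, 48 mm in diameter, 30 mm high, loose on the deck left of the pin: not to be disturbed. Origin under its centre.
- tape_roll: Amber tape roll, 64 mm in diameter, 12 mm high, loose on the deck right of the pin: not to be disturbed. Origin under its centre.
Mind the look-alikes: they are no part of the job. There is more than one size of the clip; the job needs the largest.

How it is judged:
By the outcome, as a careful person would: the job done as asked, in the order asked, and still so for the second after the job is handed in, with the robot touching nothing.
It also fails if it takes over 58 s, if anything falls off the work surface, if the arm or the gripper's body presses on something with over 40 N, if the wrist force passes 120 N, or if a joint passes its speed limit or range.

ROBOT

A 7-joint arm with a two-finger parallel gripper is mounted at the origin on a cart in front of the work surface, level with it; the furniture and walls round the work are solid. World frame = base frame: x ahead of the robot, y to its left, z up, the work surface at z = 0. Lengths are in m, angles in degrees, forces in N, time in s.
With the tool pointing down it reaches from about 0.425 to 0.875 m from the base axis. Payload 4.7 kg.
Tool frame: the origin (TCP) lies on the centre line of the jaws, within the pads' length; the fingertips stand 19 mm ahead of it and the grasp point (between the pads) is the TCP; z points along the fingers, y is the line along which they close (so a half turn about z gives the same grasp; the last joint's range is limited). The gripper opens to 87 mm and grips with 3 to 60 N. Pads are 19 mm wide; open, the fingers measure 117 mm over their backs; the gripper's body (75 mm by 190 mm) begins 51 mm behind the grasp point.
Start: joints at [-64.853, 18.392, -4.016, 83.108, 1.295, 78.541, -3.26], TCP at [0.268, 0.592, 0.242] pointing down, gripper open.
Joint ranges: [-163.93, 163.93], [-17.29, 119.83], [-79.2, 71.16], [3.27, 140.29], [-89.18, 269.18], [5.43, 117.66], [-154.24, 154.24]. Speed limits (degrees/s): [147.25, 147.25, 180, 180, 180, 180, 180].

INTERFACE

Orientations are given as [roll, pitch, yaw] about the fixed x, y, z axes, in that order (R = Rz(yaw) Ry(pitch) Rx(roll)).
In Python, from cell import env, imaging gives the robot as it stands.
- The arm moves only by the shell command python3 -m crank 'ROWS' [OPENING] [FORCE]. ROWS is JSON, a list of rows, each an object of numbers: "x", "y", "z": the shift along the tool's x, y, z in m; "turn": the turn about the tool's z in rad. In form: [{"x": .., "y": .., "z": .., "turn": ..}, ...]. A call has 1 to 12 rows; each row is the pose to reach, as a shift and turn from the pose commanded when the call began, along the tool's axes at that moment; what a row does not reach only later rows make up. A row lasts 1/8 s, in which the tool goes at most 62.5 mm and 10.7 degrees, less where a joint would pass 70% of its speed; a pose out of reach is approached as far as the arm can. A call with a gripper value outside its range is refused whole. OPENING is the finger opening in m, from 0 to 0.087, set as the call begins (- or left out, the last holds). The fingers move at their own pace and stop on an object; FORCE is the grip in N (left out, the last holds). Time passes only in rows, so rows that repeat a pose let the fingers close. It gives the time, the measured TCP pose, the force, the opening and the grip force at its end, in the units of the state.
- env.get_obs(): the state, without advancing time (a new reading comes with each control period).
- imaging.read_camera(name): name is "scene" or "top" or "wrist"; returns the picture (400x640x3 uint8, red, green, blue); there is no depth.
- imaging.get_calibration(name): a dict with "camera_matrix" (3x3 intrinsics, pixels), "position" and "attitude" of the camera in the world. Camera axes: x right, y up, looking along -z (the intrinsics and any distortion apply to the point x, -y, -z); pixel columns grow to the right and rows downward; lengths in m; the calibration is good to about 2 mm. A picture is of the moment at which its call begins: read the wrist's pose just before it. get_calibration takes no time and is no camera call; for the wrist camera it gives the pose at the moment of the call.
- env.sign_off(): hands the job in; it is judged then, once.
The state is a dict: "time_s": time; "qpos": joint angles; "joint_velocities": joint speeds; "effort": joint torques, N m; "tool_pos": TCP position; "tool_rot": TCP orientation; "force": force on the tool from outside, world axes, zero at the start; "wrist_torque": the same for the moment, N m; "grip_width": finger opening in m; "grasp_force": force on a finger pad.
Only numpy, scipy, OpenCV 4.12 (cv2) and the standard library are available. Lean on these libraries where they do the work, as an engineer would, in place of code of your own. Each camera call takes 0.05 s, during which the arm holds its last target. There are 200 camera calls.

## Working session

There is one attempt and no reset: what is moved stays moved. The work goes in short steps, Python scripts to look and compute and a shell command to move; the robot and the scene stay as the last step left them, time stands still between calls to the robot, and variables do not carry over. Pictures are saved under pics/ and viewed, at most 10 in all, crops included, and the job is handed in when it is done.

```bash
mkdir -p pics; cat > h.py <<'E'
from cell import env, imaging
import numpy as np, cv2
def cal(n):
    c=imaging.get_calibration(n); return c
def snap(n,f):
    c=cal(n); im=imaging.read_camera(n); cv2.imwrite('pics/'+f,im[:,:,::-1]); return im,c
def rot(c):
    a=np.array(c['attitude'],float)
    if a.shape==(3,3): return a
    from scipy.spatial.transform import Rotation as R
    return R.from_euler('xyz',a,degrees=True).as_matrix()
def ray(c,u,v,z):
    K=np.array(c['camera_matrix']); d=np.linalg.inv(K)@[u,v,1]; d=rot(c)@(d*[1,-1,-1]); p=np.array(c['position']); return p+d*(z-p[2])/d[2]
E
python3 - <<'E'
from h import *
for n in ('top','scene'):
    im,c=snap(n,n+'1.png'); print(c)
print(cal('wrist')); print(env.get_obs())
E
```

```text
{'camera_matrix': array([[458.11081256,   0.        , 313.82535735],
       [  0.        , 458.11081256, 194.03345752],
       [  0.        ,   0.        ,   1.        ]]), 'position': array([ 0.50082889, -0.09541   ,  0.95949159]), 'attitude': array([  3.36602988,  -1.14722088, -88.38782492])}
{'camera_matrix': array([[383.28521206,   0.        , 322.02055559],
       [  0.        , 383.28521206, 201.68529523],
       [  0.        ,   0.        ,   1.        ]]), 'position': array([ 0.16774236, -0.56528449,  0.64866766]), 'attitude': array([ 46.02560591,   0.49779812, -43.39988041])}
{'camera_matrix': array([[295.3969912 ,   0.        , 314.46676747],
       [  0.        , 295.3969912 , 202.22948665],
       [  0.        ,   0.        ,   1.        ]]), 'position': array([0.19013407, 0.62722131, 0.3841746 ]), 'attitude': array([-17.86039923,   0.16848138,  65.74474662])}
{'time_s': 0.1, 'qpos': array([-64.85441665,  18.43372603,  -4.01523953,  83.16818546,
         1.29425245,  78.54042686,  -3.26083919]), 'joint_velocities': array([-1.90846915e-04, -9.39739756e-02,  6.06971680e-02, -2.56221885e-01,
        9.83810789e-02,  1.59611482e-03, -8.85368054e-04]), 'effort': array([-5.48770895e-04, -4.92571664e+01, -4.06134753e-01, -3.13399994e+01,
       -6.42684801e-02,  3.95668682e-02,  5.88735247e-05]), 'tool_pos': array([0.26772587, 0.59179553, 0.24058073]), 'tool_rot': array([-1.79902850e+02,  4.82921647e-03,  1.55662756e+02]), 'force': array([-0.38335161, -0.26630805,  0.59148331]), 'wrist_torque': array([ 0.00164865, -0.02703525,  0.0023509 ]), 'grasp_force': 0.0, 'grip_width': 0.08700608580665889}
```

View pics/top1.png

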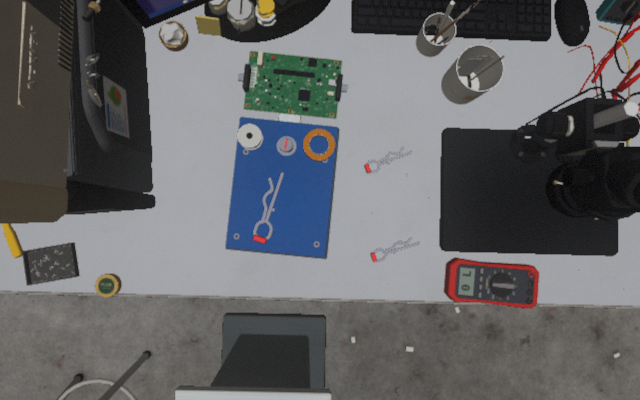

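View pics/scene1.png

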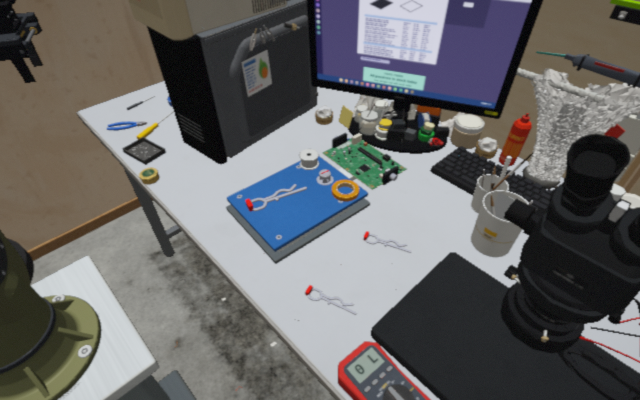

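The top view shows the large clip on the deck: red pad at about (260,239), eye at (263,229), tip at (282,174), bow on its left. The pin is at (286,146) with the spool at (250,137) and the tape roll at (319,145). The two smaller clips lie on the bench.

```bash
python3 - <<'E'
from h import *
im=cv2.imread('pics/top1.png')[:,:,::-1]; c=cal('top')
cr=cv2.resize(im[115:260,222:345],None,fx=4.1,fy=4.1,interpolation=cv2.INTER_CUBIC); cv2.imwrite('pics/topc.png',cr[:,:,::-1])
r,g,b=[im[:,:,i].astype(int) for i in range(3)]
m=((r-g>70)&(r-b>70)); m[:,:225]=0;m[:,345:]=0;m[:215]=0;m[260:]=0
v,u=np.nonzero(m); print('pad',u.mean(),v.mean(),len(u),ray(c,u.mean(),v.mean(),.062)[:2])
for n,u,v,z in [('tip',282,174,.0475),('eye',263,229,.0475),('pin',286,145.5,.068),('spool',250,137,.074),('tape',319,145,.056)]: print(n,ray(c,u,v,z)[:2])
for u,v in [(242,118),(338,126),(327,257),(227,248)]: print(ray(c,u,v,.044)[:2])
o=env.get_obs(); w=cal('wrist'); print(w['position']-o['tool_pos'])
E
```

```text
pad 259.171875 238.796875 64 [ 0.46371894 -0.00795803]
tip [ 0.59316797 -0.0474895 ]
eye [ 0.48264811 -0.0134315 ]
pin [ 0.64738883 -0.0545857 ]
spool [0.66086226 0.01559834]
tape [ 0.65242586 -0.11954171]
[0.70439238 0.03683634]
[ 0.69436398 -0.15721515]
[ 0.4306446  -0.14192388]
[0.44308682 0.05672843]
[-0.0775918   0.03542579  0.14359388]
```

View pics/topc.png

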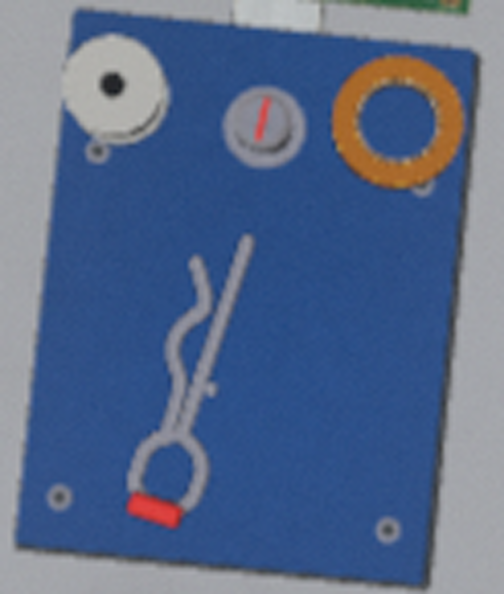

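The crop shows the pin's red line tilted right about 9° from image-up. The clip's leg is tilted about 18°, with the eye at crop (169,467) and the tip at (248,237). Next I'll check the tower's clearance for the approach path.

```bash
python3 - <<'E'
from h import *
s=cal('scene');c=cal('top')
for u,v in [(204,160),(160,108),(213,157)]: print('scene z0',ray(s,u,v,0)[:2])
for z in (0,.2,.4): print(z,[ray(c,u,v,z)[:2].round(3) for u,v in [(154,200),(70,208),(150,190)]])
K=4.1
eye=ray(c,222+169/K,115+467/K,.0475);tip=ray(c,222+248/K,115+237/K,.0475)
d=tip-eye;print(eye,tip,np.hypot(*d[:2]),np.degrees(np.arctan2(d[1],d[0])))
a=ray(c,222+259/K,115+139/K,.068);b=ray(c,222+266/K,115+97/K,.068);d=b-a;print(a,b,np.degrees(np.arctan2(d[1],d[0])))
E
```

```text
scene z0 [0.50482447 0.27333222]
scene z0 [0.54664557 0.61892667]
scene z0 [0.53005962 0.2677841 ]
0 [array([0.536, 0.219]), array([0.514, 0.391]), array([0.556, 0.229])]
0.2 [array([0.528, 0.154]), array([0.511, 0.29 ]), array([0.545, 0.161])]
0.4 [array([0.521, 0.088]), array([0.509, 0.188]), array([0.533, 0.094])]
[ 0.48285283 -0.01385872  0.0475    ] [ 0.59559343 -0.04838498  0.0475    ] 0.11790888270943788 -17.026956821225305
[ 0.6406236  -0.05317682  0.068     ] [ 0.6609624  -0.05587659  0.068     ] -7.561231059875467
```

```bash
python3 -m crank '[{"x":-0.04,"y":-0.042,"z":0,"turn":-0.01},{"x":-0.08,"y":-0.083,"z":0,"turn":-0.02},{"x":-0.12,"y":-0.125,"z":0,"turn":-0.03},{"x":-0.16,"y":-0.167,"z":0,"turn":-0.05},{"x":-0.2,"y":-0.209,"z":0,"turn":-0.06},{"x":-0.24,"y":-0.25,"z":0.01,"turn":-0.07},{"x":-0.28,"y":-0.292,"z":0.02,"turn":-0.08},{"x":-0.32,"y":-0.334,"z":0.035,"turn":-0.09},{"x":-0.36,"y":-0.375,"z":0.05,"turn":-0.1},{"x":-0.4,"y":-0.417,"z":0.06,"turn":-0.11},{"x":-0.428,"y":-0.445,"z":0.07,"turn":-0.12},{"x":-0.446,"y":-0.464,"z":0.076,"turn":-0.128}]' 0.087 20
python3 - <<'E'
from h import *
import time
im,c=snap('wrist','w1.png'); o=env.get_obs(); print(o['time_s'],o['tool_pos'],o['tool_rot'],c['position'],c['attitude'],o['force'])
E
```

```text
time_s: 1.6
tool_pos: [0.4829, -0.0167, 0.1649]
tool_rot: [-180.0, -0.0, 162.9]
force: [-0.2, 1.0, -0.1]
grip_width: 0.0868
grasp_force: 0.0
1.65 [ 0.483352   -0.01995746  0.16442552] [-1.79838179e+02  1.43892313e-02  1.62704817e+02] [0.40156747 0.0085968  0.30852951] [-17.81122482   0.10220523  72.94216073] [ 0.77617295 -3.65717766 -0.67139002]
```

View pics/w1.png

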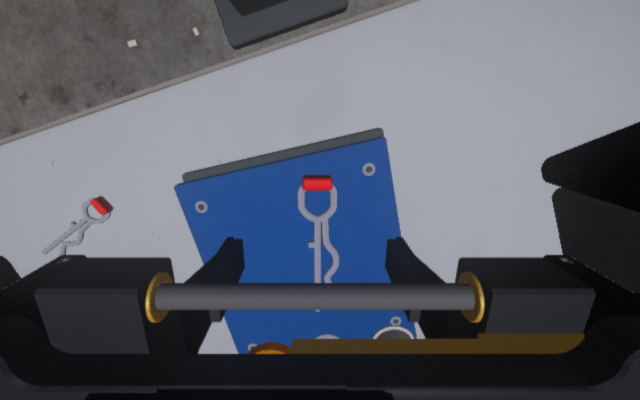

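The wrist view shows the clip vertical in the image, with its eye at about (318,201), pad at (317,183) and leg along u≈318. The arm was still settling, so I'll measure again.

```bash
python3 -m crank '[{"x":0},{"x":0},{"x":0}]'
cat > w.py <<'E'
from h import *
import sys
def look(f,z=.0475):
    c=cal('wrist'); o=env.get_obs(); im,_=snap('wrist',f)
    r,g,b=[im[:,:,i].astype(int) for i in range(3)]
    deck=(b-r>50)&(b>90)
    m=((r-g>90)&(r-b>90)).astype(np.uint8); n,l,s,ce=cv2.connectedComponentsWithStats(m)
    i=1+np.argmin([np.hypot(*(ce[k]-[318,185]))+ (1e4 if s[k,4]<80 else 0) for k in range(1,n)])
    return im,c,o,ce[i]
E
python3 - <<'E'
from w import *
im,c,o,p=look('w2.png'); pad=ray(c,p[0],p[1],.058); print(o['tool_pos'],o['tool_rot'],p,pad)
gray=im.astype(int); blue=(gray[:,:,2]-gray[:,:,0]>40)
L=[]
for v in list(range(200,206,2))+list(range(234,280,6)):
    u=np.nonzero(~blue[v,250:385])[0]+250; print(v,u)
E
```

```text
[ 0.483352   -0.01995746  0.16442552] [-1.79838179e+02  1.43892313e-02  1.62704817e+02] [320.70093458 182.20872274] [ 0.46277563 -0.0083242   0.058     ]
200 [301 302 303 304 305 306 307 334 335 336 337 338 339 340]
202 [301 302 303 304 305 306 307 334 335 336 337 338 339 340]
204 [301 302 303 304 305 306 307 333 334 335 336 337 338 339 340]
234 [318 319 320 321 322 323 324 326 327 328 329 330 331 332]
240 [312 313 314 315 316 317 318 319 320 321 322 323 324 326 327 328 329 330
 331 332 333]
246 [312 313 314 315 316 317 318 319 320 321 322 323 324 329 330 331 332 333
 334 335 336 337]
252 [318 319 320 321 322 323 324 334 335 336 337 338 339 340 341]
258 [318 319 320 321 322 323 336 337 338 339 340 341 342]
264 [318 319 320 321 322 323 335 336 337 338 339 340 341]
270 [318 319 320 321 322 323 330 331 332 333 334 335 336 337 338]
276 [318 319 320 321 322 323 327 328 329 330 331 332 333]invalid input
```

```bash
python3 -m crank '[{"x":0,"y":0,"z":0,"turn":0},{"x":0,"y":0,"z":0,"turn":0},{"x":0,"y":0,"z":0,"turn":0}]'
python3 - <<'E'
from w import *
im,c,o,p=look('w3.png'); pad=ray(c,p[0],p[1],.058); print(o['tool_pos'],o['tool_rot'],p,pad,o['force'])
g=im.astype(int); blue=(g[:,:,2]-g[:,:,0]>40)
E=[];
for v in (200,202,204):
    u=np.nonzero(~blue[v,290:350])[0]+290; E.append(ray(c,(u[0]+u[-1])/2,v,.0475))
    print(v,u[0],u[-1])
print('eye line',E)
P=[]
for v in range(252,280,4):
    u=np.nonzero(~blue[v,300:329])[0]+300; P.append(ray(c,u.mean(),v,.0475))
P=np.array(P); a=np.polyfit(P[:,0],P[:,1],1); h=np.arctan(a[0]); print('leg heading',np.degrees(h),P[0],P[-1])
pn=np.array([.6475,-.0547]); print('leg line y at pin x',np.polyval(a,pn[0]))
d=np.array([np.cos(h),np.sin(h)])
eye=pad[:2]+d*.0198; print('eye from pad rear',eye)
yaw=np.radians(o['tool_rot'][2]); D=eye-o['tool_pos'][:2]
print('tool dx,dy',D@[np.cos(yaw),np.sin(yaw)],D@[np.sin(yaw),-np.cos(yaw)],'fromline',np.polyval(a,eye[0])-eye[1])
E
```

```text
time_s: 2.08
tool_pos: [0.483, -0.0133, 0.1657]
tool_rot: [180.0, 0.0, 163.1]
force: [0.0, -0.3, 0.4]
grip_width: 0.0871
grasp_force: 0.0
[ 0.48301301 -0.01325064  0.16574446] [1.79972214e+02 1.18856709e-02 1.63103477e+02] [313.11821086 184.87220447] [ 0.46319747 -0.00851115  0.058     ] [ 0.03344948 -0.31580095  0.37405679]
200 294 333
202 294 332
204 294 332
eye line [array([ 0.47974854, -0.0132227 ,  0.0475    ]), array([ 0.48148165, -0.01423483,  0.0475    ]), array([ 0.4833572 , -0.01480475,  0.0475    ])]
leg heading -6.996059995480193 [ 0.53216128 -0.02531182  0.0475    ] [ 0.55862183 -0.03109705  0.0475    ]
leg line y at pin x -0.04233149816921133
eye from pad rear [ 0.48285005 -0.01092281]
tool dx,dy 0.0008324920361665959 0.002179977316839776 fromline -0.011203706443517418
```

```bash
python3 - <<'E'
from w import *
im=cv2.imread('pics/w3.png')[:,:,::-1]; c=cal('wrist'); o=env.get_obs()
g=im.astype(int); blue=(g[:,:,2]-g[:,:,0]>40)
P=[]
for v in range(252,280,4):
    u=np.nonzero(~blue[v,303:345])[0]+303; k=np.nonzero(np.diff(u)>1)[0]; u=u[:k[0]+1] if len(k) else u; print(v,u); P.append(ray(c,u.mean(),v,.0475))
P=np.array(P); a=np.polyfit(P[:,0],P[:,1],1); print(np.degrees(np.arctan(a[0])),np.polyval(a,[.4822,.6475]))
E
```

```text
252 [310 311 312 313 314 315 316]
256 [310 311 312 313 314 315 316]
260 [310 311 312 313 314 315 316]
264 [310 311 312 313 314 315 316]
268 [310 311 312 313 314 315 316]
272 [311 312 313 314 315 316]
276 [311 312 313 314 315 316]
-15.762147819420052 [-0.01586062 -0.06251788]
```

```bash
python3 -m crank '[{"x":0,"y":-0.001,"z":0.03,"turn":0},{"x":0,"y":-0.001,"z":0.06,"turn":0},{"x":0,"y":-0.001,"z":0.085,"turn":0},{"x":0,"y":-0.001,"z":0.096,"turn":0},{"x":0,"y":-0.001,"z":0.1,"turn":0},{"x":0,"y":-0.001,"z":0.101,"turn":0},{"x":0,"y":-0.001,"z":0.101,"turn":0}]' 0.06
python3 -m crank '[{"x":0,"y":0,"z":0,"turn":0},{"x":0,"y":0,"z":0,"turn":0},{"x":0,"y":0,"z":0,"turn":0},{"x":0,"y":0,"z":0,"turn":0},{"x":0,"y":0,"z":0,"turn":0}]' 0.025 40
python3 - <<'E'
from h import *
im=cv2.imread('pics/top1.png')[:,:,::-1]; c=cal('top')
r,g,b=[im[:,:,i].astype(float) for i in range(3)]
w=np.clip(r-g-30,0,None); w[:133]=0;w[158:]=0;w[:,:278]=0;w[:,297:]=0
v,u=np.nonzero(w); q=w[v,u]; cu,cv=(u*q).sum()/q.sum(),(v*q).sum()/q.sum(); C=np.cov(np.c_[u,v].T,aweights=q); ev,V=np.linalg.eigh(C); d=V[:,1]*np.sign(-V[1,1])
a=ray(c,cu,cv,.068); e=ray(c,cu+8*d[0],cv+8*d[1],.068); print('line centre',cu,cv,a, np.degrees(np.arctan2(*(e-a)[1::-1])))
nb=((b-r<40)).astype(np.uint8); n,l,s,ce=cv2.connectedComponentsWithStats(nb); k=l[146,286]; print('ring',s[k],ce[k],ray(c,*ce[k],.05))
E
```

```text
time_s: 3.0
tool_pos: [0.4834, -0.0152, 0.0653]
tool_rot: [180.0, 0.1, 163.0]
force: [0.1, 0.9, 0.5]
grip_width: 0.0598
grasp_force: 0.0
time_s: 3.62
tool_pos: [0.4829, -0.0152, 0.0647]
tool_rot: [180.0, 0.0, 163.0]
force: [0.4, -0.5, 0.9]
grip_width: 0.0355
grasp_force: 40.0
line centre 285.4905787348587 143.6877523553163 [ 0.65093611 -0.05347526  0.068     ] -11.48810825736895
ring [277 136  19  20 305] [286.01639344 145.62622951] [ 0.65009479 -0.05380221  0.05      ]
```

```bash
python3 -m crank '[{"x":-0.005,"y":-0.001,"z":0,"turn":-0.03},{"x":-0.011,"y":-0.003,"z":0,"turn":-0.06},{"x":-0.018,"y":-0.005,"z":0,"turn":-0.09},{"x":-0.024,"y":-0.006,"z":0,"turn":-0.122},{"x":-0.024,"y":-0.006,"z":0,"turn":-0.122},{"x":-0.024,"y":-0.006,"z":0,"turn":-0.122},{"x":-0.024,"y":-0.006,"z":0,"turn":-0.122}]' 
python3 - <<'E'
from h import *
im,c=snap('top','t2.png'); s,c2=snap('scene','s2.png')
a=cv2.resize(im[110:210,235:345],None,fx=5,fy=5,interpolation=cv2.INTER_CUBIC)
b=cv2.resize(s[140:225,225:375],None,fx=5,fy=5,interpolation=cv2.INTER_CUBIC)[:500,:750]
cv2.imwrite('pics/t2c.png',a[:,:,::-1]);cv2.imwrite('pics/s2c.png',b[:,:,::-1])
E
```

```text
time_s: 4.5
tool_pos: [0.5042, -0.0281, 0.0647]
tool_rot: [180.0, 0.1, 170.0]
force: [1.2, -0.7, 0.9]
grip_width: 0.0354
grasp_force: 40.0
```

View pics/t2c.png

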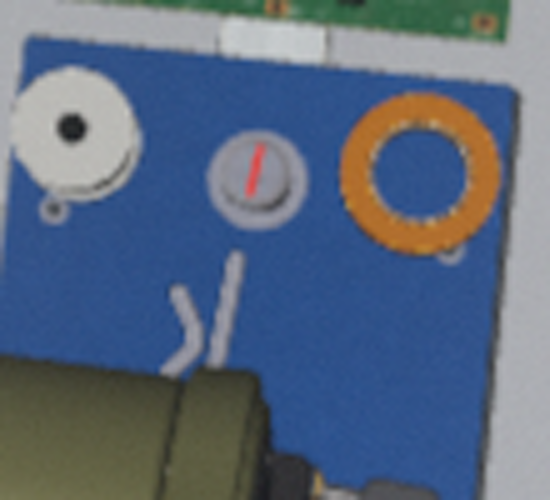

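View pics/s2c.png

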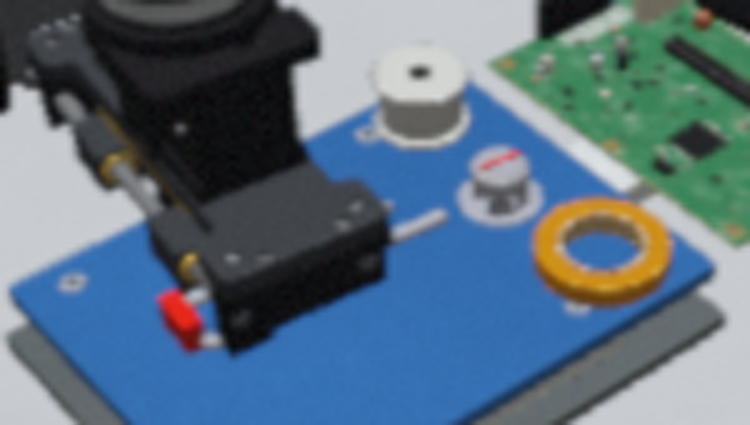

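The close views show the leg from (217,365) to its tip at (237,253) in the top crop. The red line runs (249,194)-(260,145), and the pin's collar on the deck is centred at about (258,181). The clip lies flat and nothing has been disturbed.

```bash
python3 - <<'E'
from h import *
im=cv2.imread('pics/t2.png')[:,:,::-1]; c=cal('top'); r,g,b=[im[:,:,i].astype(float) for i in range(3)]
H=lambda d:np.degrees(np.arctan2(d[1],d[0]))
P=[]
for v in range(163,183):
    w=np.clip(60-(b-r)[v,272:290],0,None); u=np.arange(272,290)
    # leg is the rightmost run
    w[u<(277 if v>172 else 279)]=0
    P.append(ray(c,(u*w).sum()/w.sum(),v,.0475)) if w.sum()>0 else 0
P=np.array(P); a=np.polyfit(P[:,0],P[:,1],1); print('leg',len(P),np.degrees(np.arctan(a[0])),np.std(P[:,1]-np.polyval(a,P[:,0])))
R=[];Q=[]
for v in range(139,150):
    w=np.clip(r-g-30,0,None)[v,278:297]; 
    if w.sum()>60: R.append(ray(c,(np.arange(278,297)*w).sum()/w.sum(),v,.068));Q.append(w.sum())
R=np.array(R); k=np.polyfit(R[:,0],R[:,1],1,w=np.sqrt(Q)); print('hole',len(R),np.degrees(np.arctan(k[0])),np.average(R,axis=0,weights=Q))
pin=np.average(R,axis=0,weights=Q); print('tip',ray(c,235+237/5-.4,110+250/5-.4,.0475), 'ring',ray(c,235+258/5-.4,110+181/5-.4,.046))
print('leg y at pin x',np.polyval(a,pin[0]))
p,q=ray(c,235+249/5,110+194/5,.068),ray(c,235+260/5,110+145/5,.068); print('hand hole',H(q-p),(p+q)/2)
p,q=ray(c,235+217/5,110+365/5,.0475),ray(c,235+237/5,110+253/5,.0475); print('hand leg',H(q-p))
E
```

```text
leg 20 -9.046156348099366 0.00027587299653346326
hole 10 -11.037381937927373 [ 0.65106114 -0.05350013  0.068     ]
tip [ 0.62208671 -0.04655765  0.0475    ] ring [ 0.65041133 -0.05399847  0.046     ]
leg y at pin x -0.051604290566413136
hand hole -10.723809722808584 [ 0.6505488  -0.05429107  0.068     ]
hand leg -8.213209493824962
```

```bash
python3 -m crank '[{"x":0,"y":0.001,"z":0,"turn":0.01},{"x":0,"y":0.002,"z":0,"turn":0.02},{"x":0,"y":0.003,"z":0,"turn":0.033},{"x":0,"y":0.003,"z":0,"turn":0.033},{"x":0,"y":0.003,"z":0,"turn":0.033}]'
python3 -m crank '[{"x":-0.003,"y":0,"z":0,"turn":0},{"x":-0.006,"y":0,"z":0,"turn":0},{"x":-0.009,"y":0,"z":0,"turn":0},{"x":-0.012,"y":0,"z":0,"turn":0},{"x":-0.015,"y":0,"z":0,"turn":0},{"x":-0.017,"y":0,"z":0,"turn":0},{"x":-0.019,"y":0,"z":0,"turn":0},{"x":-0.021,"y":0,"z":0,"turn":0},{"x":-0.023,"y":0,"z":0,"turn":0},{"x":-0.023,"y":0,"z":0,"turn":0}]'
```

```text
time_s: 5.22
tool_pos: [0.5044, -0.0252, 0.0647]
tool_rot: [-180.0, -0.0, 168.1]
force: [-1.5, -1.6, 5.5]
grip_width: 0.0356
grasp_force: 40.0
time_s: 6.48
tool_pos: [0.526, -0.0284, 0.0647]
tool_rot: [179.9, -0.2, 168.1]
force: [-3.7, 1.4, 8.4]
grip_width: 0.0355
grasp_force: 40.0
```

```bash
python3 - <<'E'
from h import *
im,c=snap('top','t3.png'); s,_=snap('scene','s3.png')
a=cv2.resize(im[120:190,250:330],None,fx=5,fy=5,interpolation=cv2.INTER_CUBIC)
b=cv2.resize(s[155:225,275:355],None,fx=5,fy=5,interpolation=cv2.INTER_CUBIC)
cv2.imwrite('pics/c3.png',np.hstack([a,b])[:,:,::-1])
E
```

```text
(no output)
```

View pics/c3.png

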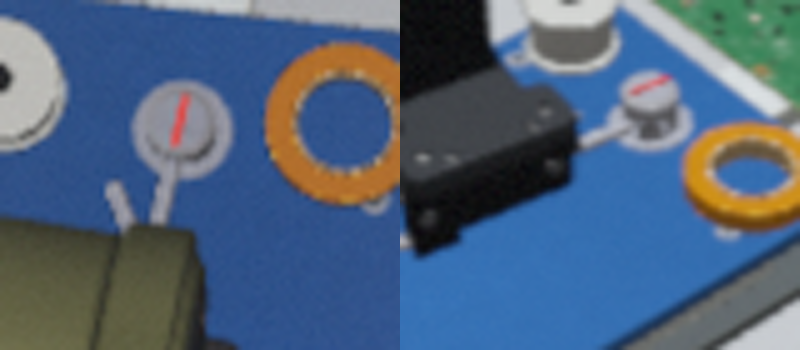

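The leg's tip is at the pin's mouth and its line points at the pin's centre, with the red line parallel to it. I'll go on gently and ease off the downward press.

```bash
python3 -m crank '[{"x":0,"y":-0.0005,"z":-0.001,"turn":0},{"x":-0.002,"y":-0.0005,"z":-0.001,"turn":0},{"x":-0.004,"y":-0.0005,"z":-0.001,"turn":0},{"x":-0.006,"y":-0.0005,"z":-0.001,"turn":0},{"x":-0.008,"y":-0.0005,"z":-0.001,"turn":0},{"x":-0.01,"y":-0.0005,"z":-0.001,"turn":0},{"x":-0.01,"y":-0.0005,"z":-0.001,"turn":0}]'
```

```text
time_s: 7.45
tool_pos: [0.5369, -0.0324, 0.0656]
tool_rot: [180.0, 0.0, 168.1]
force: [-0.0, -0.8, -1.0]
grip_width: 0.0351
grasp_force: 40.0
```

```bash
python3 -m crank '[{"x":-0.002,"y":0,"z":0,"turn":0},{"x":-0.004,"y":0,"z":0,"turn":0},{"x":-0.006,"y":0,"z":0,"turn":0},{"x":-0.008,"y":0,"z":0,"turn":0},{"x":-0.01,"y":0,"z":0,"turn":0},{"x":-0.012,"y":0,"z":0,"turn":0},{"x":-0.014,"y":0,"z":0,"turn":0},{"x":-0.014,"y":0,"z":0,"turn":0}]'
```

```text
time_s: 8.45
tool_pos: [0.5506, -0.0353, 0.0656]
tool_rot: [-180.0, 0.0, 168.1]
force: [-0.2, -0.5, -1.2]
grip_width: 0.0355
grasp_force: 40.0
```

```bash
python3 -m crank '[{"x":-0.003,"y":0,"z":0,"turn":0},{"x":-0.006,"y":0,"z":0,"turn":0},{"x":-0.008,"y":0,"z":0,"turn":0},{"x":-0.01,"y":0,"z":0,"turn":0},{"x":-0.012,"y":0,"z":0,"turn":0},{"x":-0.014,"y":0,"z":0,"turn":0},{"x":-0.014,"y":0,"z":0,"turn":0}]'
```

```text
time_s: 9.32
tool_pos: [0.5644, -0.0367, 0.0655]
tool_rot: [179.9, 0.0, 168.2]
force: [-1.9, 4.6, -0.8]
grip_width: 0.0356
grasp_force: 40.0
```

```bash
python3 -m crank '[{"x":-0.002,"y":0,"z":0,"turn":0},{"x":-0.004,"y":0,"z":0,"turn":0},{"x":-0.006,"y":0,"z":0,"turn":0},{"x":-0.008,"y":0,"z":0,"turn":0},{"x":-0.01,"y":0,"z":0,"turn":0},{"x":-0.012,"y":0,"z":0,"turn":0},{"x":-0.012,"y":0,"z":0,"turn":0}]' - 50
```

```text
time_s: 10.2
tool_pos: [0.577, -0.039, 0.0659]
tool_rot: [179.9, 0.1, 168.2]
force: [0.8, 4.7, -1.7]
grip_width: 0.0351
grasp_force: 50.0
```

```bash
python3 -m crank '[{"x":-0.002,"y":0,"z":0,"turn":0},{"x":-0.004,"y":0,"z":0,"turn":0},{"x":-0.006,"y":0,"z":0,"turn":0},{"x":-0.008,"y":0,"z":0,"turn":0},{"x":-0.01,"y":0,"z":0,"turn":0},{"x":-0.011,"y":0,"z":0,"turn":0},{"x":-0.011,"y":0,"z":0,"turn":0}]'
python3 - <<'E'
from h import *
o=env.get_obs();print(o['time_s'])
im,c=snap('top','t4.png'); s,_=snap('scene','s4.png'); w,_=snap('wrist','w4.png')
a=cv2.resize(im[115:185,250:330],None,fx=5,fy=5,interpolation=cv2.INTER_CUBIC)
b=cv2.resize(s[155:225,275:355],None,fx=5,fy=5,interpolation=cv2.INTER_CUBIC)
cv2.imwrite('pics/c4.png',np.hstack([a,b])[:,:,::-1])
E
```

```text
time_s: 11.08
tool_pos: [0.5876, -0.043, 0.0659]
tool_rot: [180.0, 0.1, 168.1]
force: [2.8, 4.4, -1.7]
grip_width: 0.0356
grasp_force: 50.0
11.075
```

View pics/c4.png

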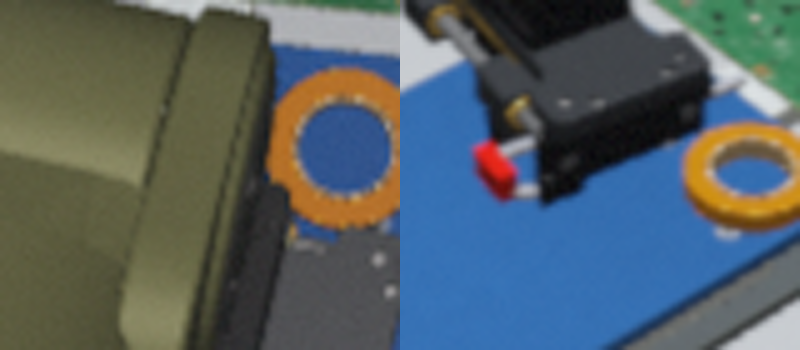

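The gripper hides the pin in both views, but the pad is still right behind the fingers. A forward pull of about 3 N on the tool suggests the bow is drawing the clip in, so I'll feel for the stop.

```bash
python3 -m crank '[{"x":-0.0005,"y":0,"z":0,"turn":0},{"x":-0.001,"y":0,"z":0,"turn":0},{"x":-0.0015,"y":0,"z":0,"turn":0},{"x":-0.0015,"y":0,"z":0,"turn":0}]'
python3 - <<'E'
from w import *
im,c,o,p=look('w5.png'); pad=ray(c,p[0],p[1],.058); print(p,pad,o['tool_pos'],o['force'],np.hypot(*(pad-o['tool_pos'])[:2]),'to pin',np.hypot(*(pad[:2]-[.6507,-.0538])))
E
```

```text
time_s: 11.72
tool_pos: [0.5885, -0.0435, 0.0657]
tool_rot: [-180.0, 0.1, 168.1]
force: [2.7, 4.0, -1.1]
grip_width: 0.0349
grasp_force: 50.0
[314.08748481 230.70352369] [ 0.56890814 -0.03951781  0.058     ] [ 0.58850681 -0.04347929  0.06573359] [ 2.73966927  3.96262454 -1.09322073] 0.019995026025976446 to pin 0.08302944396362393
```

```bash
python3 -m crank '[{"x":0,"y":0,"z":0,"turn":0},{"x":0,"y":0,"z":0,"turn":0},{"x":0,"y":0,"z":0,"turn":0},{"x":0,"y":0,"z":0,"turn":0},{"x":0,"y":0,"z":-0.02,"turn":0},{"x":0,"y":0,"z":-0.06,"turn":0},{"x":0.03,"y":0,"z":-0.1,"turn":0},{"x":0.07,"y":0,"z":-0.11,"turn":0},{"x":0.1,"y":0,"z":-0.11,"turn":0},{"x":0.12,"y":0,"z":-0.11,"turn":0},{"x":0.12,"y":0,"z":-0.11,"turn":0},{"x":0.12,"y":0,"z":-0.11,"turn":0}]' 0.057
python3 - <<'E'
from h import *
im,c=snap('top','t6.png'); s,_=snap('scene','s6.png')
a=cv2.resize(im[110:190,240:330],None,fx=4.4,fy=4.4,interpolation=cv2.INTER_CUBIC)
b=cv2.resize(s[145:225,270:360],None,fx=4.4,fy=4.4,interpolation=cv2.INTER_CUBIC)
cv2.imwrite('pics/c6.png',np.hstack([a,b])[:,:,::-1])
E
```

```text
time_s: 13.28
tool_pos: [0.4717, -0.0188, 0.1766]
tool_rot: [180.0, 0.1, 168.1]
force: [0.7, 0.4, -0.6]
grip_width: 0.0564
grasp_force: 0.0
```

View pics/c6.png

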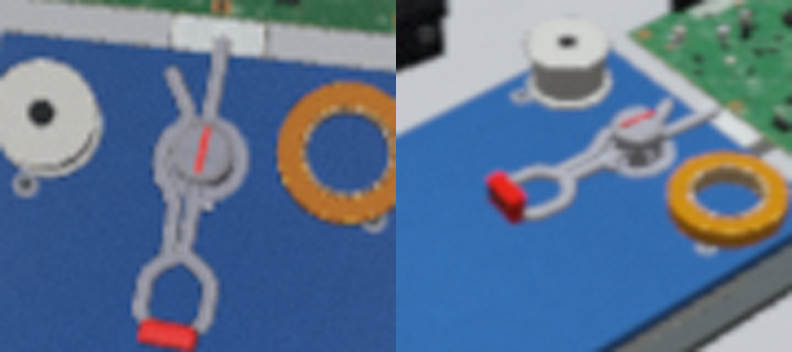

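The leg is through the pin, its tip at crop (222,40), and the bow is round the pin's left side. The spool and the tape roll are unmoved. I'll check the axial position numerically.

```bash
python3 - <<'E'
from h import *
c=cal('top')
def px(u,v): return 240+(u+.5)/4.4-.5,110+(v+.5)/4.4-.5
pin=np.array([.6507,-.0538])
for n,u,v,z,e in [('tip',222,38,.0475,.0595),('eye',176,300,.0475,.063),('flare',172,68,.0475,0)]:
    p=ray(c,*px(u,v),z)[:2]; print(n,p,np.hypot(*(p-pin)),'home',e)
def padc(f):
    im=cv2.imread(f)[:,:,::-1].astype(float); w=np.clip(im[:,:,0]-im[:,:,1]-50,0,None); m=np.zeros_like(w); m[170:260,225:300]=1; w*=m
    v,u=np.nonzero(w); q=w[v,u]; return ray(c,(u*q).sum()/q.sum(),(v*q).sum()/q.sum(),.06)[:2]
A=padc('pics/top1.png');B=padc('pics/t6.png'); 
eye0=np.array([.4829,-.0139]); k=np.hypot(*(A-eye0)); d=pin-B; d/=np.hypot(*d)
print('pad',A,B,'pad-eye',k,'pad-pin',np.hypot(*(B-pin)),'home ~',.063+.0205)
t1=cv2.imread('pics/top1.png')[115:165,225:345].astype(int);t6=cv2.imread('pics/t6.png')[115:165,225:345].astype(int)
D=np.abs(t1-t6).max(2); print('spool/tape diff',D[:,:40].max(),D[:,75:].max())
E
```

```text
tip [ 0.70625672 -0.06006837] 0.05590922545757868 home 0.0595
eye [ 0.58542076 -0.04297971] 0.06616991977189807 home 0.063
flare [ 0.69166001 -0.03769869] 0.044011077327606805 home 0
pad [ 0.46338024 -0.00779863] [ 0.56889136 -0.04003784] pad-eye 0.020451106047869805 pad-pin 0.08295812179237473 home ~ 0.0835
spool/tape diff 16 16
```

The tip and eye readings disagree with the pad reading by about 3 mm, so I'll regrasp the eye and feel for the stop, which lies 2 mm past home.

```bash
python3 -m crank '[{"x":-0.04,"y":0,"z":0,"turn":0},{"x":-0.08,"y":0,"z":0,"turn":0},{"x":-0.11,"y":0,"z":0.01,"turn":0},{"x":-0.12,"y":0,"z":0.04,"turn":0},{"x":-0.12,"y":0,"z":0.07,"turn":0},{"x":-0.12,"y":0,"z":0.095,"turn":0},{"x":-0.12,"y":0,"z":0.105,"turn":0},{"x":-0.12,"y":0,"z":0.11,"turn":0},{"x":-0.12,"y":0,"z":0.11,"turn":0},{"x":-0.12,"y":0,"z":0.11,"turn":0}]' 0.057
python3 -m crank '[{"x":0,"y":0,"z":0,"turn":0},{"x":0,"y":0,"z":0,"turn":0},{"x":0,"y":0,"z":0,"turn":0},{"x":0,"y":0,"z":0,"turn":0},{"x":0,"y":0,"z":0,"turn":0}]' 0.025 50
python3 -m crank '[{"x":-0.0005,"y":0,"z":0,"turn":0},{"x":-0.001,"y":0,"z":0,"turn":0},{"x":-0.0015,"y":0,"z":0,"turn":0},{"x":-0.0015,"y":0,"z":0,"turn":0}]'
```

```text
time_s: 14.62
tool_pos: [0.5888, -0.0432, 0.0666]
tool_rot: [180.0, 0.1, 168.1]
force: [-0.0, -0.8, -0.1]
grip_width: 0.0573
grasp_force: 0.0
time_s: 15.25
tool_pos: [0.5881, -0.0432, 0.0659]
tool_rot: [180.0, 0.0, 168.1]
force: [-1.4, 0.3, 3.1]
grip_width: 0.035
grasp_force: 50.0
time_s: 15.75
tool_pos: [0.589, -0.0434, 0.0658]
tool_rot: [180.0, -0.1, 168.1]
force: [-2.5, 1.0, 5.7]
grip_width: 0.035
grasp_force: 50.0
```

```bash
for i in 1 2; do python3 -m crank '[{"x":-0.0005,"y":0,"z":0,"turn":0},{"x":-0.001,"y":0,"z":0,"turn":0},{"x":-0.001,"y":0,"z":0,"turn":0}]' | grep -E "pos|force: \["; done
```

```text
tool_pos: [0.59, -0.0435, 0.0658]
force: [-3.6, 1.2, 5.9]
tool_pos: [0.591, -0.0438, 0.0658]
force: [-4.0, 0.9, 6.0]
```

```bash
python3 -m crank '[{"x":0,"y":0,"z":-0.0005,"turn":0},{"x":-0.0005,"y":0,"z":-0.0005,"turn":0},{"x":-0.001,"y":0,"z":-0.0005,"turn":0},{"x":-0.001,"y":0,"z":-0.0005,"turn":0}]' | grep -E "pos|force: \["; for i in 1 2; do python3 -m crank '[{"x":-0.0005,"y":0,"z":0,"turn":0},{"x":-0.001,"y":0,"z":0,"turn":0},{"x":-0.001,"y":0,"z":0,"turn":0}]' | grep -E "pos|force: \["; done
python3 - <<'E'
from w import *
im,c,o,p=look('w7.png'); pad=ray(c,p[0],p[1],.058); print(pad,np.hypot(*(pad-o['tool_pos'])[:2]))
E
```

```text
tool_pos: [0.5925, -0.0442, 0.0659]
force: [-1.3, 1.1, -0.1]
tool_pos: [0.5931, -0.0443, 0.0659]
force: [-2.6, -0.2, 0.2]
tool_pos: [0.5934, -0.0443, 0.0658]
force: [-4.5, 0.1, 3.1]
[ 0.57435429 -0.04106639  0.058     ] 0.019309277188894997
```

```bash
python3 -m crank '[{"x":-0.0005,"y":0,"z":0,"turn":0},{"x":-0.001,"y":0,"z":0,"turn":0},{"x":-0.0015,"y":0,"z":0,"turn":0},{"x":-0.0015,"y":0,"z":0,"turn":0}]' | grep -E "pos|force: \["
```

```text
tool_pos: [0.5936, -0.0443, 0.0658]
force: [-7.7, 2.1, 5.9]
```

The stop is confirmed: the force rises with no motion at TCP x≈0.5933. I'll back off 2 mm to home, then release and retreat.

```bash
python3 -m crank '[{"x":0.002,"y":0,"z":0,"turn":0},{"x":0.0035,"y":0,"z":0,"turn":0},{"x":0.005,"y":0,"z":0,"turn":0},{"x":0.005,"y":0,"z":0,"turn":0},{"x":0.005,"y":0,"z":0,"turn":0}]' | grep -E "pos|force: \["
```

```text
tool_pos: [0.5913, -0.0439, 0.0662]
force: [-0.4, -1.0, -0.8]
```

```bash
python3 -m crank '[{"x":0,"y":0,"z":0,"turn":0},{"x":0,"y":0,"z":0,"turn":0},{"x":0,"y":0,"z":0,"turn":0},{"x":0,"y":0,"z":0,"turn":0},{"x":0,"y":0,"z":-0.02,"turn":0},{"x":0,"y":0,"z":-0.06,"turn":0},{"x":0.03,"y":0,"z":-0.1,"turn":0},{"x":0.07,"y":0,"z":-0.11,"turn":0},{"x":0.1,"y":0,"z":-0.11,"turn":0},{"x":0.12,"y":0,"z":-0.11,"turn":0},{"x":0.12,"y":0,"z":-0.11,"turn":0},{"x":0.12,"y":0,"z":-0.11,"turn":0}]' 0.057
python3 - <<'E'
from h import *
im,c=snap('top','t8.png'); s,_=snap('scene','s8.png')
a=cv2.resize(im[110:190,240:330],None,fx=4.4,fy=4.4,interpolation=cv2.INTER_CUBIC)
b=cv2.resize(s[145:225,270:360],None,fx=4.4,fy=4.4,interpolation=cv2.INTER_CUBIC)
cv2.imwrite('pics/c8.png',np.hstack([a,b])[:,:,::-1])
def padc(f):
    im=cv2.imread(f)[:,:,::-1].astype(float); w=np.clip(im[:,:,0]-im[:,:,1]-50,0,None); m=np.zeros_like(w); m[170:260,225:300]=1; w*=m
    v,u=np.nonzero(w); q=w[v,u]; return ray(c,(u*q).sum()/q.sum(),(v*q).sum()/q.sum(),.06)[:2]
print(padc('pics/t6.png'),padc('pics/t8.png'))
E
```

```text
time_s: 20.42
tool_pos: [0.4746, -0.0193, 0.1771]
tool_rot: [180.0, 0.1, 168.1]
force: [-0.3, 0.3, -0.8]
grip_width: 0.0567
grasp_force: 0.0
[ 0.56889136 -0.04003784] [ 0.57226086 -0.03997295]
```

View pics/c8.png

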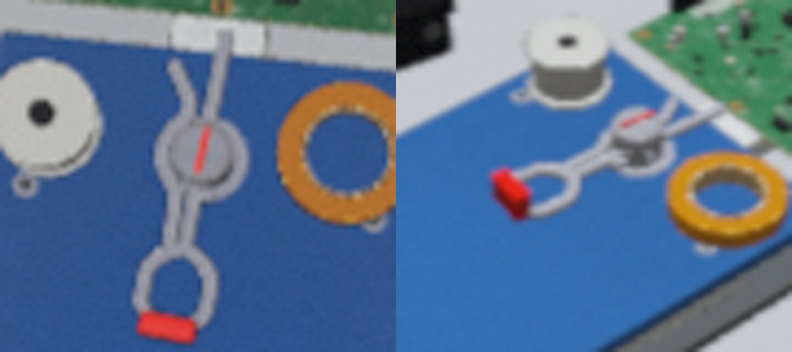

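The clip now sits 3.4 mm further in: its tip is at about (223,33), the bow hugs the pin, it lies flat, and the spool and tape are unmoved.

```bash
python3 -c "
from cell import env
print(env.sign_off())"
```

```text
the job is handed in; nothing more can be done
None
```

I pushed the large R-clip's leg through the pin and the bow sprang over; by feel of its stop the clip sits about home, flat on the deck, with the spool and tape roll not disturbed, the gripper clear, and the job handed in at about 20 s.

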